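# Push the serving board into the packed board rack

## Robot

A 6-joint arm with a two-finger parallel gripper is mounted at the origin on the work surface. World frame = base frame: x ahead of the robot, y to its left, z up, the work surface at z = 0. Lengths are in m, angles in rad, forces in N, time in s.
With the tool pointing down it reaches from about 0.35 to 0.925 m from the base axis. Payload 6.4 kg.
Tool frame: the origin (TCP) lies midway between the tips of the shut fingers; the grasp point (between the pads) lies 19 mm behind it; z points along the fingers, x is the direction in which the jaws open and shut, and the axes are right-handed (so a half turn about z gives the same grasp; the last joint's range is limited). The gripper opens to 94 mm and grips with 3 to 60 N. Pads are 16 mm wide; open, the fingers measure 119 mm over their backs; the gripper's body (75 mm by 177 mm) begins 78 mm behind the grasp point.
Start: joints at [1.008, 0.245, 1.558, -0, 1.339, -0.174], TCP at [0.246, 0.601, 0.205] pointing down, gripper open.
Joint ranges: [-3.13, 3.13], [-1.02, 2.26], [0.13, 2.54], [-0.95, 4.09], [0.21, 2.88], [-2.74, 2.74]. Speed limits (rad/s): [2.57, 2.57, 3.14, 3.14, 3.14, 3.14].

## Interface

Orientations are given as a unit quaternion [w, x, y, z].
In Python, from workcell import status, cams, ticket gives the robot as it stands.
- The arm moves only by the tool carry_out, never from a script. Its argument "moves" is a list of rows, each a list of 4 numbers: the shift along the tool's x, y, z in cm, then the turn about the tool's z in rad. In form: [[tx, ty, tz, twist], ...]. A call has 1 to 10 rows; each row shifts and turns the commanded pose from where the row before left it, along the tool's axes as they then stand; what a row does not reach is not made up. A row lasts 1/10 s, in which the tool goes at most 50 mm and 8.59 degrees, less where a joint would pass 70% of its speed; a pose out of reach is approached as far as the arm can. A call with a gripper value outside its range is refused whole. "jaw" is the closure, from -1 (fully open) to 1 (shut), set as the call begins (left out, the last holds). The fingers move at their own pace and stop on an object; the grip force is fixed at half the most. Time passes only in rows, so rows that do not move let the fingers close. It gives the time, the measured TCP pose, the force and the opening at its end, in the units of the state.
- status.state(): the state, without advancing time (a new reading comes with each control period).
- cams.get_image(name): name is "scene" or "top" or "wrist"; returns a dict with "image" (384x512x3 uint8, red, green, blue), "fx", "fy", "cx", "cy" (pixels), "cam_to_world" (4x4, takes a point from camera to world coordinates). Camera axes: x right, y down, z forward; pixel columns grow to the right and rows downward; lengths in m; the calibration is good to about 2 mm. A picture is of the moment at which its call begins. There is no depth.
- ticket.close_job(): hands the job in, once; it reports no verdict.
The state is a dict: "time_s": time; "joint_positions": joint angles; "joint_velocities": joint speeds; "joint_efforts": joint torques, N m; "ee_pos": TCP position; "tcp_rot": TCP orientation; "force": force on the tool from outside, world axes, zero at the start; "wrist_torque": the same for the moment, N m; "finger_gap": finger opening in m.
Only numpy, scipy, OpenCV 4.12 (cv2) and the standard library are available. Lean on these libraries where they do the work, as an engineer would, in place of code of your own. Each camera call takes 0.05 s, during which the arm holds its last target.

## Task

Take the serving board out of the slotted drying stand and put it away upright in the board rack, wedging it from the open front into the narrow gap between the two middle boards so that they move apart, without tipping any board over. Push it in gently, never ramming or forcing, until you feel it come up firmly against the rack's back rail, then leave it standing there square in the row with the other boards; leave the mug, bowl and pepper mill alone.

Things in the scene. Friction and masses are not known exactly. Their poses are not given: they have to be found in the camera images.
- board_mid (a point): Centre of the plain wooden serving board to be put away (the one standing alone in the drying stand): 140 mm long (its x), 24 mm thick (its y), 120 mm tall (its z, up), about 0.28 kg, on its long edge. This point is half-way up, 60 mm above its underside. Both ends are bevelled: over the last 18 mm each side slopes in by 7 mm, leaving a 10 mm thick nose. The two ends are alike.
- board: The same board; origin at the centre of its underside, same axes.
- stand: Low wooden drying stand, fixed: base 150 x 110 mm, 6 mm thick, with two ribs along its x that rise to 24 mm above the worktop and form a slot 30 mm wide, in which the board stands on the base with some play. Origin: centre of its underside; z up.
- rack: Board rack, fixed: two dark wooden cheeks along its x, 10 mm thick, 70 mm tall, 185 mm long, inner faces at y = +63 and -63 mm. Open in front and on top, no floor: boards stand on the worktop. Origin: on the worktop, middle of the open front edge; x points into the rack, y across the row, z up. Five boards fill 120 of the 126 mm, so the row may have to shift sideways as the board enters.
- rack_back (a point): Point in the rack 134 mm behind its front edge, mid-width, 36 mm up. The rigid back rail (6 to 66 mm high, whole width) can be re-clamped: its front face lies 0 to 24 mm behind this point, is not reported and must be felt. Against it the board's centre is 64 to 88 mm behind the rack's front edge. Pushing over 25 N on the rail is too hard.
- b1: Stone serving board of the row, on its long edge in the rack: 106 mm long (x), 24 mm thick (y), both ends bevelled like the serving board's; honed stone, about 0.55 kg (friction about 0.3). Origin: centre of its underside, z up. 112 mm tall. Outer board on the rack's +y side.
- b2: Stone serving board of the row, on its long edge in the rack: 106 mm long (x), 24 mm thick (y), both ends bevelled like the serving board's; honed stone, about 0.55 kg (friction about 0.3). Origin: centre of its underside, z up. 118 mm tall. Middle board on the +y side of the gap. The gap between b2 and b3 is 9 to 13 mm wide at first, less than the board's thickness.
- b3: Stone serving board of the row, on its long edge in the rack: 106 mm long (x), 24 mm thick (y), both ends bevelled like the serving board's; honed stone, about 0.55 kg (friction about 0.3). Origin: centre of its underside, z up. 106 mm tall. Middle board on the -y side of the gap. Wedging in and sliding take some 2 to 15 N; pressing over 30 N on a board of the row is too hard.
- b4: Stone serving board of the row, on its long edge in the rack: 106 mm long (x), 24 mm thick (y), both ends bevelled like the serving board's; honed stone, about 0.55 kg (friction about 0.3). Origin: centre of its underside, z up. 120 mm tall. Outer board on the rack's -y side.
- mill: Bystander: dark wooden pepper mill, 48 mm across, 120 mm tall. Origin: centre of its underside.
- mug: Bystander: white mug, 76 mm across without its handle, 85 mm tall. Origin: centre of its underside.
- bowl: Bystander: dark metal bowl, 120 mm across, 50 mm tall. Origin: centre of its underside.
There are look-alikes about, which are no part of the job. Leave any red or yellow look-alike of the b1 alone.

How it is judged:
By the outcome, as a careful person would: the job done as asked, in the order asked, and still so for the second after the job is handed in, with the robot touching nothing.
It also fails if it takes over 72 s, if anything falls off the work surface, if the arm or the gripper's body presses on something with over 40 N, if the wrist force passes 120 N, or if a joint passes its speed limit or range.

## Working session

There is one attempt and no reset: what is moved stays moved. The work goes in short steps, Python scripts to look and compute and a tool call to move; the robot and the scene stay as the last step left them, time stands still between calls to the robot, and variables do not carry over. Pictures are saved under pics/ and viewed, and the job is handed in when it is done.

Besides the shell and the picture viewer there is one more tool, called after "Emit:" by a JSON object that holds its "name" and its "arguments", one argument or row to a line. carry_out: Moves the arm, as the interface text tells. Its arguments: {"type":"object","properties":{"moves":{"type":"array","items":{"type":"array","items":{"type":"number"}}},"jaw":{"type":"number"}},"required":["moves"]}

```bash
mkdir -p pics; ls; python3 - <<'E'
from workcell import status,cams
import cv2
print(status.state())
for n in ["scene","top","wrist"]:
    d=cams.get_image(n)
    cv2.imwrite(f"pics/a_{n}.png",d["image"][:,:,::-1])
    print(n,d["fx"],d["fy"],d["cx"],d["cy"],d["cam_to_world"])
E
```

```text
pics
{'time_s': 0.0, 'joint_positions': array([ 1.00791276e+00,  2.45816602e-01,  1.55897758e+00, -1.56660533e-05,
        1.33870209e+00, -1.74117682e-01]), 'joint_velocities': array([ 1.08127722e-03,  6.27323493e-04, -2.95245655e-04,  2.23359264e-05,
       -6.13143062e-04,  2.22873866e-04]), 'joint_efforts': array([-2.06458471e-04, -4.15848720e+01, -3.14594364e+01,  6.84575806e-02,
        3.33226367e-02, -1.22959982e-04]), 'ee_pos': array([0.24606932, 0.60098418, 0.20436334]), 'tcp_rot': array([ 3.92379041e-04,  8.30374036e-01,  5.57205576e-01, -8.67197027e-04]), 'force': array([-0.11010988, -0.65832957, -0.07787429]), 'wrist_torque': array([-0.00439911,  0.02490379, -0.01433845]), 'finger_gap': 0.09378354802745639}
scene 448.45900171358994 448.45900171358994 254.50479413140286 196.91673527409822 [[ 0.78828645  0.49540174 -0.36494054  1.02157232]
 [ 0.61524111 -0.62582737  0.47939388 -0.55195223]
 [ 0.00910278 -0.60242612 -0.79812274  0.97704404]
 [ 0.          0.          0.          1.        ]]
top 418.37506383556655 418.37506383556655 259.08414642567146 189.79172468015278 [[-0.02212339 -0.98941257  0.14343402  0.43732008]
 [-0.9996724   0.02004572 -0.01591432  0.00596713]
 [ 0.01287059 -0.14373911 -0.98953192  1.20927269]
 [ 0.          0.          0.          1.        ]]
wrist 344.9855901938198 344.9855901938198 250.15254063106056 192.70084391259732 [[ 0.37790472  0.89889649  0.22175012  0.18157199]
 [ 0.92584292 -0.36646373 -0.09229961  0.62807605]
 [-0.00170442  0.24018624 -0.97072533  0.38431836]
 [ 0.          0.          0.          1.        ]]
```

View pics/a_scene.png

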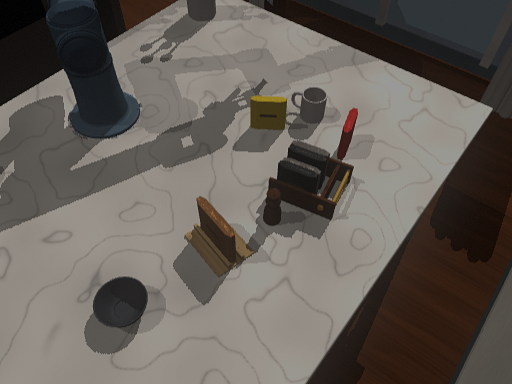

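View pics/a_top.png

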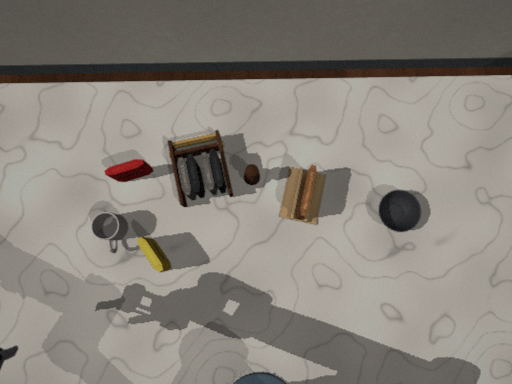

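View pics/a_wrist.png

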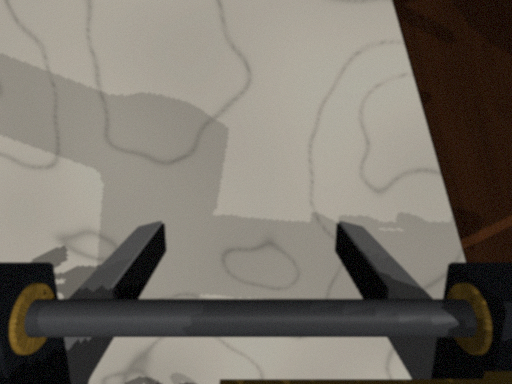

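```bash
python3 - <<'E'
import cv2
a=cv2.imread("pics/a_top.png"); 
cv2.imwrite("pics/b_top.png",cv2.resize(a[120:240,150:340],None,fx=4.2,fy=4.2,interpolation=cv2.INTER_CUBIC))
a=cv2.imread("pics/a_scene.png"); 
cv2.imwrite("pics/b_scene.png",cv2.resize(a[130:280,180:370],None,fx=4,fy=4,interpolation=cv2.INTER_CUBIC))
E
```

```text
(no output)
```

View pics/b_top.png

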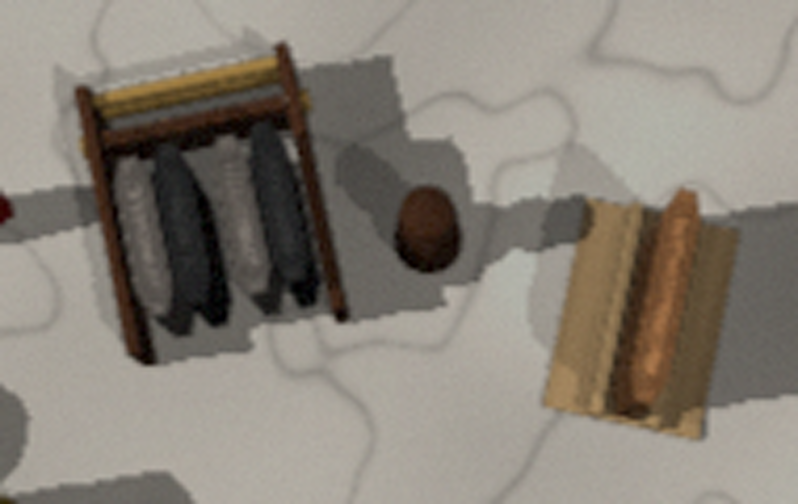

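View pics/b_scene.png

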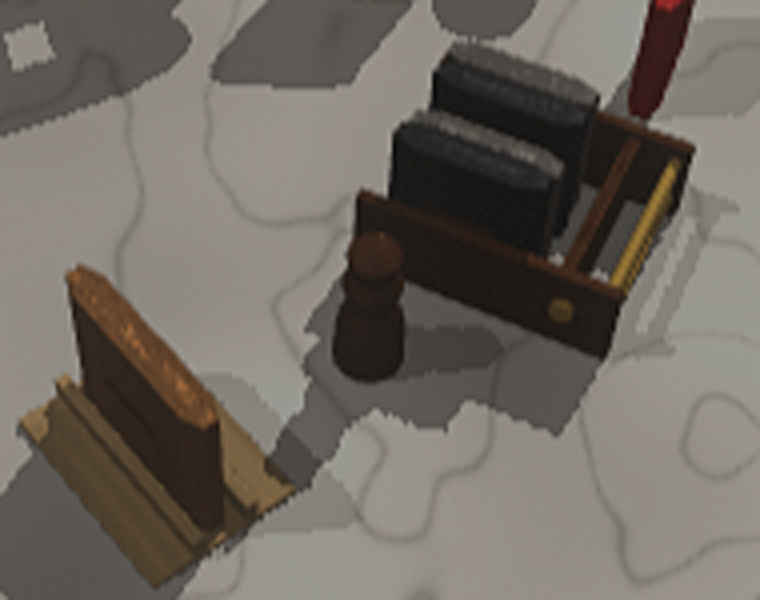

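```bash
cat > h.py <<'E'
import numpy as np,cv2
from workcell import status,cams,ticket
from scipy.spatial.transform import Rotation as R
def ray(d,u,v):
    M=np.array(d["cam_to_world"]); r=M[:3,:3]@np.array([(u-d["cx"])/d["fx"],(v-d["cy"])/d["fy"],1]); return M[:3,3],r
def onz(d,u,v,z):
    o,r=ray(d,u,v); return o+r*(z-o[2])/r[2]
def proj(d,p):
    M=np.array(d["cam_to_world"]); q=M[:3,:3].T@(np.array(p)-M[:3,3]); return np.array([d["cx"]+d["fx"]*q[0]/q[2],d["cy"]+d["fy"]*q[1]/q[2]])
def toolrel(p, yaw_x):
    """tcp shift in cm in tool axes to reach world p, twist so that tool x has world heading yaw_x (mod pi)"""
    s=status.state(); q=s["tcp_rot"]; T=R.from_quat([q[1],q[2],q[3],q[0]]).as_matrix()
    t=T.T@(np.array(p)-s["ee_pos"])*100
    h=np.arctan2(T[1,0],T[0,0]); dh=(yaw_x-h+np.pi/2)%np.pi-np.pi/2
    return t,-dh,h
E
python3 - <<'E'
from h import *
d=cams.get_image("top")
def f(u,v,z): 
    p=onz(d,150+u/4.2,120+v/4.2,z); print(u,v,p.round(4)); return p
print("board top ends"); a=f(687,192,.126); b=f(632,412,.126); print(np.linalg.norm(a-b), np.degrees(np.arctan2(*(a-b)[[1,0]])))
print("stand base corners")
for c in [(590,200),(738,228),(545,405),(702,437)]: f(*c,.006)
print("rack cheeks tops: front L, back L, front R, back R")
fl=f(140,355,.07);bl=f(88,95,.07);fr=f(341,315,.07);br=f(283,50,.07)
for a,b in((fl,bl),(fr,br)): print(np.linalg.norm(a-b), np.degrees(np.arctan2(*(b-a)[[1,0]])))
print(np.linalg.norm(fl-fr),(fl+fr)/2)
E
```

```text
board top ends
687 192 [ 0.6557 -0.1569  0.126 ]
632 412 [ 0.518  -0.1172  0.126 ]
0.1433415434119722 -16.075016718630614
stand base corners
590 200 [ 0.6755 -0.1069  0.006 ]
738 228 [ 0.6537 -0.2095  0.006 ]
545 405 [ 0.533  -0.0712  0.006 ]
702 437 [ 0.5088 -0.1782  0.006 ]
rack cheeks tops: front L, back L, front R, back R
140 355 [0.566  0.1954 0.07  ]
88 95 [0.7404 0.2306 0.07  ]
341 315 [0.5896 0.0645 0.07  ]
283 50 [0.7688 0.101  0.07  ]
0.17790204945095806 11.386767554424543
0.1829429747017393 11.493326857006288
0.1330264503148841 [0.57778354 0.12997133 0.07      ]
```

```bash
python3 - <<'E'
from h import *
print(toolrel([.68,.15,.32],np.radians(101.4)))
E
```

```text
(array([-25.32079337,  57.24320077, -11.50471104]), np.float64(-0.5877754263359285), np.float64(1.1819884351863217))
```

Emit:
{"name": "carry_out", "arguments": {
  "moves": [
    [-1.8,4.1,-1.6,0],
    [-1.8,4.1,-1.6,0],
    [-1.8,4.1,-1.6,0],
    [-1.8,4.1,-1.6,0],
    [-1.8,4.1,-1.6,0],
    [-1.8,4.1,-1.6,0],
    [-1.8,4.1,-1.6,0],
    [-1.8,4.1,0,0],
    [-1.8,4.1,0,0],
    [-1.8,4.1,0,0]
  ]
}}

```text
time_s: 1.2
ee_pos: [0.5586, 0.278, 0.3175]
tcp_rot: [-0.0, 0.83, 0.557, 0.0]
force: [-0.2, -0.4, -1.1]
finger_gap: 0.0938
```

Emit:
{"name": "carry_out", "arguments": {
  "moves": [
    [-1.8,4.1,0,0],
    [-1.8,4.1,0,0],
    [-1.8,4.1,0,0],
    [-1.8,4.1,0,0],
    [0,0,0,-0.147],
    [0,0,0,-0.147],
    [0,0,0,-0.147],
    [0,0,0,-0.147],
    [0,0,0,0],
    [0,0,0,0]
  ]
}}

```text
time_s: 2.2
ee_pos: [0.6819, 0.1507, 0.3172]
tcp_rot: [-0.0, 0.634, 0.773, -0.0]
force: [-0.1, 0.6, 0.3]
finger_gap: 0.0938
```

```bash
python3 - <<'E'
from h import *
s=status.state(); print(s["ee_pos"],s["force"],s["time_s"]); print(toolrel([.68,.15,.32],np.radians(101.4)))
d=cams.get_image("wrist"); cv2.imwrite("pics/c_wrist.png",cv2.resize(d["image"][:,:,::-1],(768,576)))
import pickle; pickle.dump(d,open("c.pkl","wb"))
E
```

```text
[0.68194173 0.15073058 0.31722807] [-0.08383763  0.56433024  0.26218871] 2.2
(array([-0.03379655, -0.20479599, -0.27711501]), np.float64(-0.0028064546127430923), np.float64(1.766957406909507))
```

View pics/c_wrist.png

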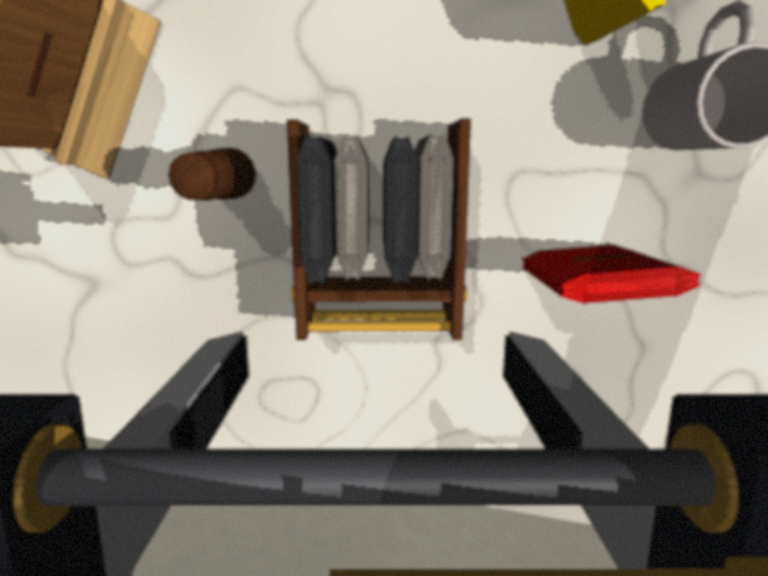

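```bash
python3 - <<'E'
import pickle,cv2
d=pickle.load(open("c.pkl","rb")); im=d["image"][:,:,::-1]
c=im[70:235,180:325]; cv2.imwrite("pics/c2.png",cv2.resize(c,None,fx=3.6,fy=3.6,interpolation=cv2.INTER_CUBIC))
E
```

```text
(no output)
```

View pics/c2.png

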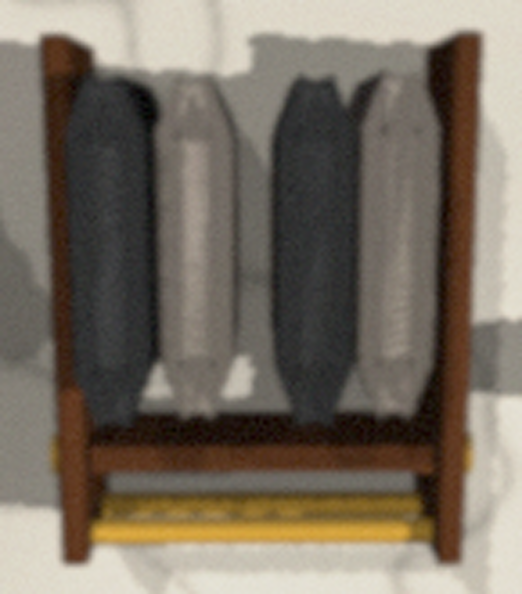

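```bash
python3 - <<'E'
from h import *
import pickle
d=pickle.load(open("c.pkl","rb"))
def f(u,v,z): return onz(d,180+u/3.6,70+v/3.6,z)
fl=f(43,36,.07);fr=f(480,34,.07);bl=f(64,562,.07);br=f(460,562,.07)
print("cheek outer corners",fl,fr,bl,br)
print(np.linalg.norm(fl-fr),np.linalg.norm(bl-br),np.linalg.norm(fl-bl),np.linalg.norm(fr-br))
hx=((bl+br)-(fl+fr))/2; yaw=np.arctan2(hx[1],hx[0]); O=(fl+fr)/2; O[2]=0
print("rack",O,np.degrees(yaw))
# also yaw from lateral
l=fl-fr; l=fr-fl; print(np.degrees(np.arctan2(l[1],l[0]))-90); l=br-bl; print(np.degrees(np.arctan2(l[1],l[0]))-90)
ex=np.array([np.cos(yaw),np.sin(yaw),0]); ey=np.array([-ex[1],ex[0],0])
def loc(u,v,z): 
    p=f(u,v,z)-O; return (np.array([p@ex,p@ey])*1000).round(1)
for n,z,xs in [("b4",.12,(67,153,100,78,112,425)),("b3",.106,(160,236,193,75,197,418)),("b2",.118,(275,357,315,77,313,423)),("b1",.112,(362,438,395,75,392,420))]:
    print(n,"left",loc(xs[0],240,z),"right",loc(xs[1],240,z),"front",loc(xs[2],xs[3],z),"back",loc(xs[4],xs[5],z))
print("rail front top, back top",loc(260,445,.066),loc(260,470,.066),loc(260,418,.066))
print("b sides in front/back", loc(275,130,.118),loc(275,350,.118),loc(236,130,.106),loc(236,350,.106))
E
```

```text
cheek outer corners [0.59617368 0.06426375 0.07      ] [0.56746728 0.20454987 0.07      ] [0.77451787 0.10019029 0.07      ] [0.74636151 0.24112428 0.07      ]
0.14319306377910684 0.14371906747520855 0.18192681749464729 0.18259472944460625
rack [0.58182048 0.13440681 0.        ] 11.472272844382282
11.56464401374977
11.298032156558946
b4 left [ 62.3 -58.9] right [ 62.3 -33.1] front [ 15.5 -47.5] back [119.4 -47.1]
b3 left [ 63.5 -32. ] right [63.6 -8.3] front [ 14.1 -21. ] back [120.4 -21.2]
b2 left [62.6  3.7] right [62.7 28.4] front [15.3 15.3] back [119.4  15.6]
b1 left [63.2 30.5] right [63.2 53.8] front [14.6 39.4] back [119.9  41.1]
rail front top, back top [139.5  -0.6] [148.8  -0.7] [129.6  -0.6]
b sides in front/back [30.4  3.6] [96.2  3.7] [30.3 -8.1] [98.3 -8.5]
```

```bash
python3 - <<'E'
from h import *
print(toolrel([.645,-.153,.32],np.radians(75)))
E
```

```text
(array([-29.06892118,  -9.55930247,  -0.27372434]), np.float64(0.4584794822995055), np.float64(1.7674764212952527))
```

Emit:
{"name": "carry_out", "arguments": {
  "moves": [
    [-4.15,-1.37,0,0],
    [-4.15,-1.37,0,0],
    [-4.15,-1.37,0,0],
    [-4.15,-1.37,0,0],
    [-4.15,-1.37,0,0],
    [-4.15,-1.37,0,0],
    [-4.15,-1.37,0,0],
    [0,0,0,0.147],
    [0,0,0,0.147],
    [0,0,0,0.147]
  ]
}}

```text
time_s: 3.25
ee_pos: [0.6454, -0.1536, 0.3174]
tcp_rot: [-0.0, 0.79, 0.613, 0.0]
force: [0.4, 0.2, 0.1]
finger_gap: 0.0939
```

Emit:
{"name": "carry_out", "arguments": {
  "moves": [
    [0,0,0,0.017],
    [0,0,0,0]
  ]
}}

```text
time_s: 3.45
ee_pos: [0.6455, -0.1529, 0.3175]
tcp_rot: [0.0, 0.792, 0.611, -0.0]
force: [-1.1, 0.6, -0.0]
finger_gap: 0.0939
```

```bash
python3 - <<'E'
from h import *
s=status.state(); print(s["ee_pos"],s["force"],s["time_s"]); 
d=cams.get_image("wrist"); cv2.imwrite("pics/d_wrist.png",cv2.resize(d["image"][:,:,::-1],(768,576)))
c=d["image"][:270,120:400,::-1]; cv2.imwrite("pics/d2.png",cv2.resize(c,None,fx=2.2,fy=2.2,interpolation=cv2.INTER_CUBIC))
import pickle; pickle.dump(d,open("d.pkl","wb"))
E
```

```text
[ 0.64550984 -0.15292452  0.31749573] [-1.10163248  0.59699769 -0.00669132] 3.45
```

View pics/d2.png

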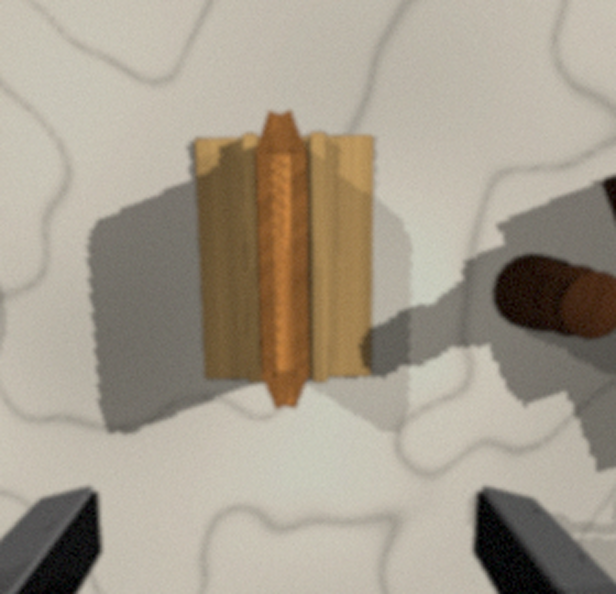

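```bash
python3 - <<'E'
from h import *
import pickle
d=pickle.load(open("d.pkl","rb"))
def f(u,v,z): return onz(d,120+u/2.2,v/2.2,z)
a=f(280,112,.126);b=f(286,408,.126); print(a,b,np.linalg.norm(a-b),np.degrees(np.arctan2(*(b-a)[[1,0]])))
c=f(257,155,.126);e=f(261,365,.126);print(np.degrees(np.arctan2(*(e-c)[[1,0]])))
g=f(306,155,.126);h=f(310,365,.126);print(np.degrees(np.arctan2(*(h-g)[[1,0]])),np.linalg.norm(c-g),(c+e+g+h)/4,(a+b)/2)
print(toolrel([*((a+b)/2)[:2],.09],np.radians(90-15.5)))
E
```

```text
[ 0.52394554 -0.1236882   0.126     ] [ 0.65887885 -0.15616928  0.126     ] 0.13878767412828863 -13.534705600859878
-14.041887234670966
-13.152722510417995 0.022701746121044506 [ 0.58993417 -0.13932874  0.126     ] [ 0.59141219 -0.13992874  0.126     ]
(array([-0.12196839, -5.56293428, 22.74556479]), np.float64(0.0135725182023414), np.float64(1.3138428109381168))
```

Emit:
{"name": "carry_out", "arguments": {
  "moves": [
    [-0.06,-2.78,4,0],
    [-0.06,-2.78,4,0],
    [0,0,4,-0.02],
    [0,0,4,0],
    [0,0,3,0],
    [0,0,2.5,0],
    [0,0,1.6,0],
    [0,0,1,0],
    [0,0,0,0]
  ]
}}

```text
time_s: 4.4
ee_pos: [0.591, -0.1397, 0.0756]
tcp_rot: [-0.001, 0.786, 0.618, -0.0]
force: [-0.4, -0.7, 1.0]
finger_gap: 0.0938
```

Emit:
{"name": "carry_out", "arguments": {
  "moves": [
    [0,0,0,0],
    [0,0,0,0],
    [0,0,0,0],
    [0,0,0,0],
    [0,0,0,0],
    [0,0,0,0],
    [0,0,0,0],
    [0,0,0,0]
  ],
  "jaw": 1
}}

```text
time_s: 5.2
ee_pos: [0.5914, -0.1399, 0.0764]
tcp_rot: [-0.0, 0.786, 0.618, -0.0]
force: [-0.2, 0.3, 0.7]
finger_gap: 0.0339
```

```bash
python3 - <<'E'
from h import *
s=status.state(); print(s); 
d=cams.get_image("wrist"); cv2.imwrite("pics/e_wrist.png",cv2.resize(d["image"][:,:,::-1],(768,576)))
E
```

```text
{'time_s': 5.2, 'joint_positions': array([-4.18682211e-01,  2.93841799e-01,  1.75157935e+00, -6.90264646e-06,
        1.09621971e+00, -1.75065932e+00]), 'joint_velocities': array([ 0.00063866, -0.00138832, -0.00033652,  0.0016281 ,  0.00124894,
       -0.0008769 ]), 'joint_efforts': array([ 1.25015606e-03, -3.98574185e+01, -2.77907288e+01, -2.59452348e-02,
        7.06891366e-02,  5.58470902e-05]), 'ee_pos': array([ 0.591438  , -0.13994233,  0.07644478]), 'tcp_rot': array([-1.98760367e-05,  7.86305429e-01,  6.17837981e-01, -1.39750403e-05]), 'force': array([-0.15318546,  0.28156944,  0.70544335]), 'wrist_torque': array([ 0.01183011, -0.00676052, -0.03493219]), 'finger_gap': 0.03387258717603169}
```

View pics/e_wrist.png

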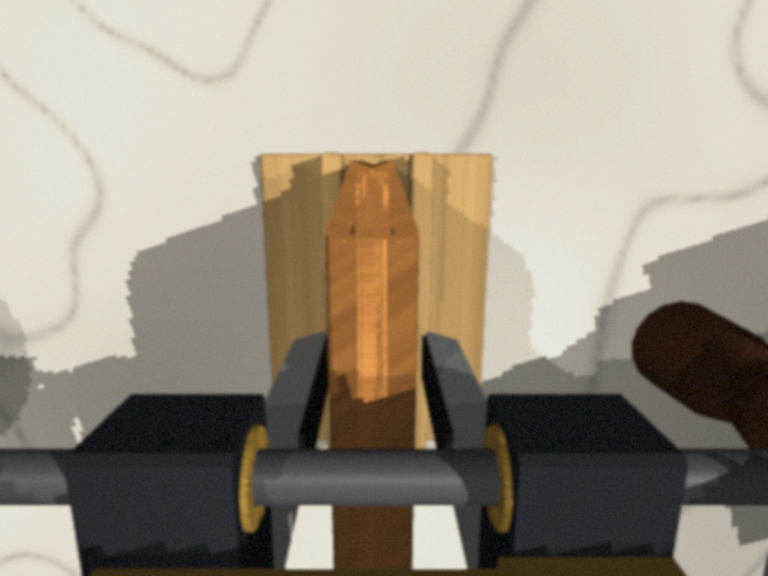

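Not yet shut (34 mm); let it close further.

Emit:
{"name": "carry_out", "arguments": {
  "moves": [
    [0,0,0,0],
    [0,0,0,0],
    [0,0,0,0],
    [0,0,0,0],
    [0,0,0,0]
  ]
}}

```text
time_s: 5.75
ee_pos: [0.5914, -0.14, 0.0764]
tcp_rot: [0.0, 0.786, 0.618, -0.0]
force: [0.1, 0.1, -0.5]
finger_gap: 0.0236
```

Emit:
{"name": "carry_out", "arguments": {
  "moves": [
    [0,0,-0.3,0],
    [0,0,-0.5,0],
    [0,0,-1,0],
    [0,0,-1.5,0],
    [0,0,-2,0],
    [0,0,-2,0],
    [0,0,0,0],
    [0,0,0,0]
  ]
}}

```text
time_s: 6.55
ee_pos: [0.5918, -0.1401, 0.1503]
tcp_rot: [0.001, 0.786, 0.618, 0.0]
force: [0.4, 0.1, -2.6]
finger_gap: 0.024
```

```bash
python3 - <<'E'
from h import *
s=status.state(); print(s["ee_pos"],s["force"],s["finger_gap"],s["time_s"],s["wrist_torque"]); 
for n in("wrist","scene"):
  d=cams.get_image(n); cv2.imwrite(f"pics/f_{n}.png",cv2.resize(d["image"][:,:,::-1],(768,576)))
E
```

```text
[ 0.59177728 -0.14006446  0.15028707] [ 0.36682911  0.11871261 -2.5582443 ] 0.02404302107649373 6.55 [-0.00239745  0.03679338 -0.01670529]
```

View pics/f_wrist.png

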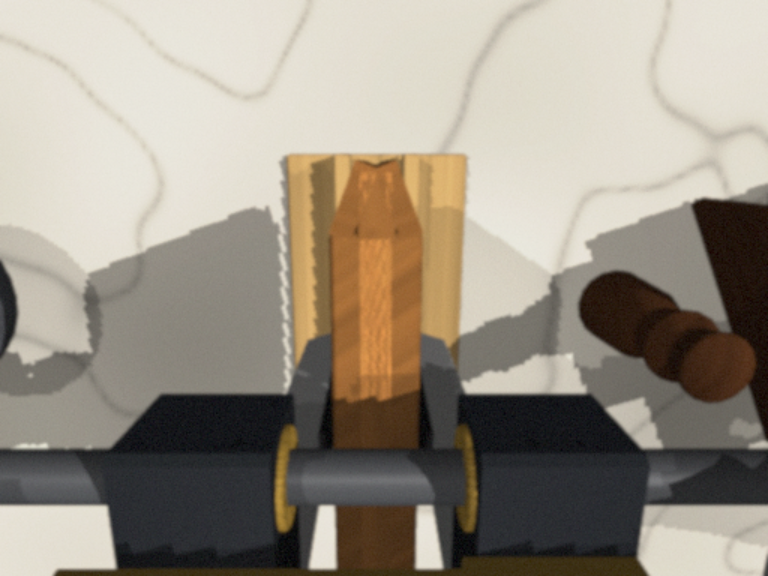

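View pics/f_scene.png

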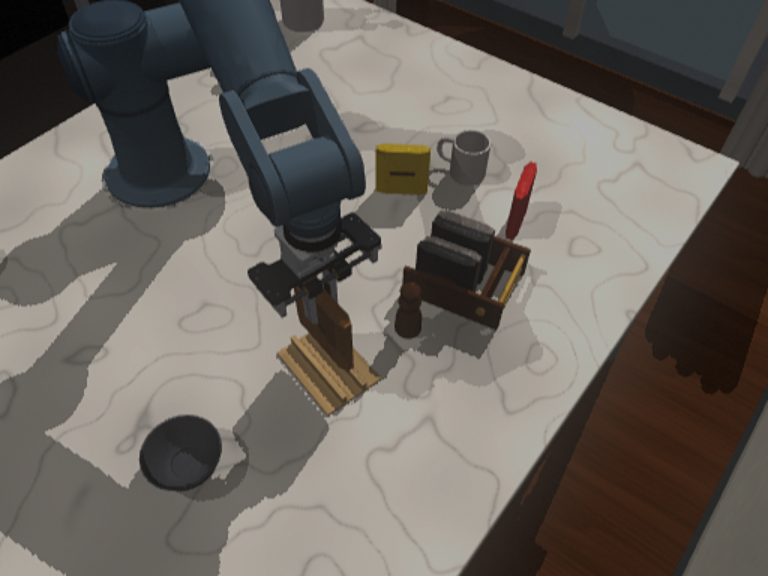

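```bash
python3 - <<'E'
from h import *
print(toolrel([.480,.113,.15],np.radians(101.45)))
print(toolrel([.5232,.1215,.15],np.radians(101.45)))
E
```

```text
(array([ 21.92702441, -16.73332756,  -0.12299882]), np.float64(-0.43861914302697347), np.float64(1.332017383121274))
(array([ 23.77465849, -12.73694178,  -0.1299961 ]), np.float64(-0.43861914302697347), np.float64(1.332017383121274))
```

Emit:
{"name": "carry_out", "arguments": {
  "moves": [
    [0,-3,0,0],
    [0,-4,0,0],
    [0,-4,0,0],
    [4,-2,0,0],
    [4.4,-2,0,0],
    [4.5,-1.7,0,0],
    [4.5,0,0,0],
    [4.5,0,0,0],
    [0,0,0,-0.11],
    [0,0,0,-0.11]
  ]
}}

```text
time_s: 7.65
ee_pos: [0.48, 0.1138, 0.1482]
tcp_rot: [-0.001, 0.711, 0.703, -0.001]
force: [-0.5, 0.5, -2.9]
finger_gap: 0.0237
```

Emit:
{"name": "carry_out", "arguments": {
  "moves": [
    [0,0,0,-0.11],
    [0,0,0,-0.109],
    [0,0,0,0],
    [0,0,0,0],
    [0,0,0,0]
  ]
}}

```text
time_s: 8.15
ee_pos: [0.4807, 0.1123, 0.149]
tcp_rot: [-0.0, 0.634, 0.774, -0.0]
force: [-0.4, 0.2, -2.8]
finger_gap: 0.0239
```

```bash
python3 - <<'E'
from h import *
s=status.state(); print(s["ee_pos"],s["force"],s["finger_gap"],s["time_s"],s["wrist_torque"]); 
print(toolrel([.5232,.1215,.08],np.radians(101.45)))
for n in("top",):
  d=cams.get_image(n); cv2.imwrite(f"pics/g_{n}.png",cv2.resize(d["image"][110:260,140:340,::-1],(800,600)))
E
```

```text
[0.48070138 0.11229934 0.14902382] [-0.42901282  0.19866477 -2.82979134] 0.023886216976720265 8.15 [ 0.03675779 -0.06681969  0.0255091 ]
(array([0.0622751 , 4.3535099 , 6.89882623]), np.float64(-0.0012522891473578657), np.float64(1.7693842370008894))
```

View pics/g_top.png

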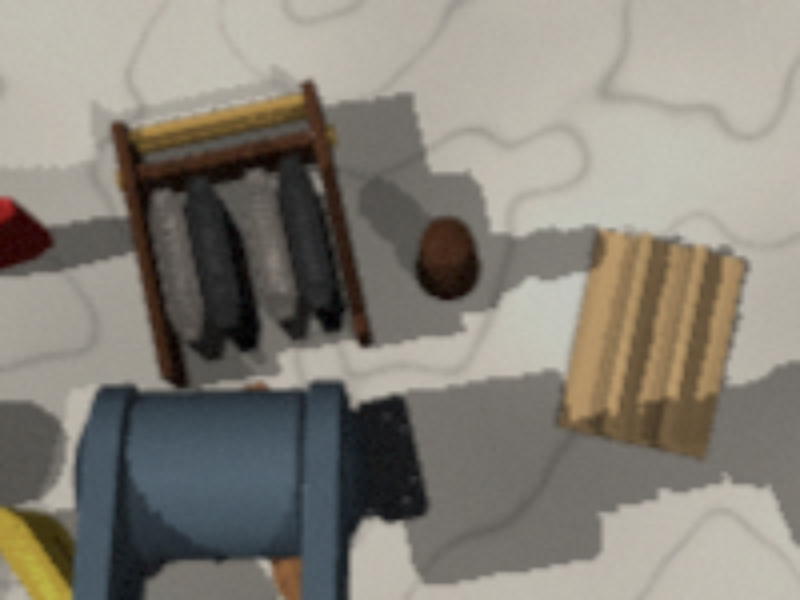

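Emit:
{"name": "carry_out", "arguments": {
  "moves": [
    [0.03,2.2,0,0],
    [0.03,2.15,0,0],
    [0,0,2.5,0],
    [0,0,2.5,0],
    [0,0,1.5,0],
    [0,0,0.8,0],
    [0,0,0.3,0],
    [0,0,0,0],
    [0,0,0,0]
  ]
}}

```text
time_s: 9.1
ee_pos: [0.5244, 0.1216, 0.0746]
tcp_rot: [0.001, 0.633, 0.774, 0.001]
force: [0.1, 0.3, -3.2]
finger_gap: 0.0238
```

```bash
python3 - <<'E'
from h import *
s=status.state(); print(s["ee_pos"],s["force"],s["finger_gap"],s["time_s"],s["wrist_torque"]); 
print(toolrel([.5232,.1215,.0704],np.radians(101.45)))
d=cams.get_image("scene"); cv2.imwrite(f"pics/h_scene.png",cv2.resize(d["image"][120:240,220:380,::-1],(800,600),interpolation=cv2.INTER_CUBIC))
d=cams.get_image("top"); cv2.imwrite(f"pics/h_top.png",cv2.resize(d["image"][110:260,140:340,::-1],(800,600)))
E
```

```text
[0.52438967 0.1216144  0.07459024] [ 0.13178825  0.28789135 -3.21819287] 0.023759449129195438 9.1 [ 0.05534889 -0.06086835 -0.00119592]
(array([ 0.01260628, -0.11971251,  0.41877864]), np.float64(0.0003314247226720024), np.float64(1.7709679508709193))
```

View pics/h_scene.png

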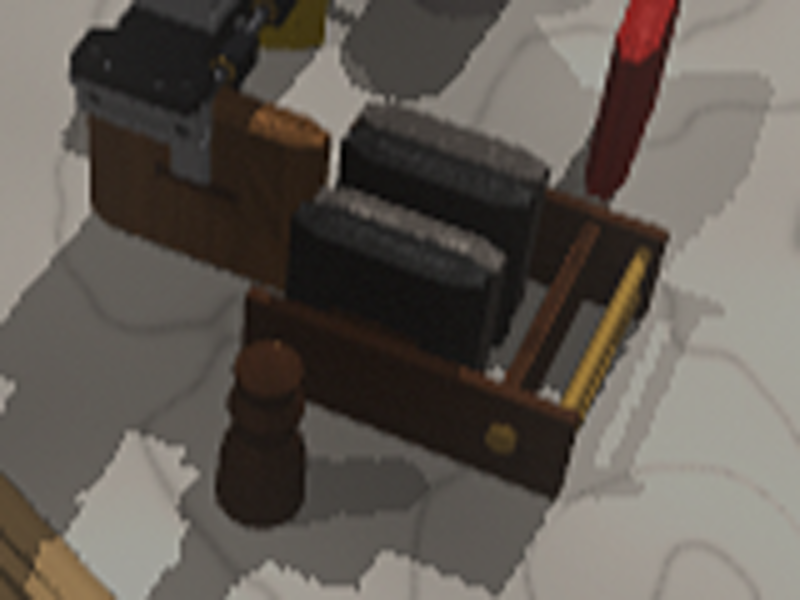

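View pics/h_top.png

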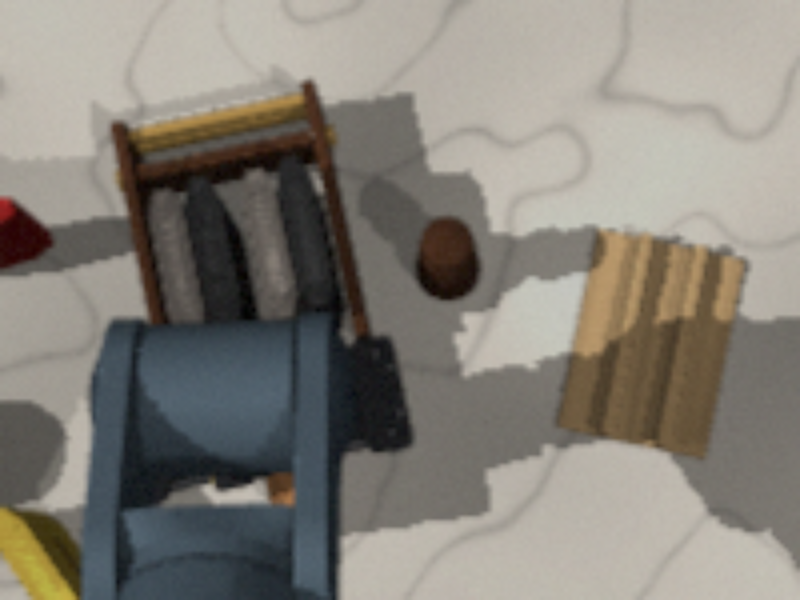

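Emit:
{"name": "carry_out", "arguments": {
  "moves": [
    [0,0,0.15,0],
    [0,0,0.1,0],
    [0,0,0.05,0],
    [0,0,0,0],
    [0,0,0,0]
  ]
}}

```text
time_s: 9.7
ee_pos: [0.5235, 0.1216, 0.0704]
tcp_rot: [-0.0, 0.633, 0.774, -0.0]
force: [-0.7, -0.5, -2.2]
finger_gap: 0.0241
```

Emit:
{"name": "carry_out", "arguments": {
  "moves": [
    [0,0,0.05,0],
    [0,0,0,0],
    [0,0,0,0]
  ]
}}

```text
time_s: 10.0
ee_pos: [0.5236, 0.1216, 0.0704]
tcp_rot: [0.0, 0.633, 0.774, -0.0]
force: [-2.4, -0.9, 1.9]
finger_gap: 0.0241
```

Emit:
{"name": "carry_out", "arguments": {
  "moves": [
    [0,0,0,0],
    [0,0,0,0],
    [0,0,0,0],
    [0,0,0,0],
    [0,0,0,0]
  ],
  "jaw": 0.1
}}

```text
time_s: 10.5
ee_pos: [0.5236, 0.1216, 0.07]
tcp_rot: [0.0, 0.633, 0.774, 0.0]
force: [-0.2, -0.5, 0.2]
finger_gap: 0.0422
```

```bash
python3 - <<'E'
from h import *
s=status.state(); print(s["ee_pos"],s["force"],s["finger_gap"],s["time_s"],s["wrist_torque"]); 
d=cams.get_image("wrist"); cv2.imwrite(f"pics/i_wrist.png",cv2.resize(d["image"][:,:,::-1],(768,576)))
import pickle; pickle.dump(d,open("i.pkl","wb"))
E
```

```text
[0.52357192 0.12156471 0.06995329] [-0.15921225 -0.49375009  0.1609617 ] 0.04216143845583632 10.5 [ 0.06041632 -0.00849976 -0.02197257]
```

View pics/i_wrist.png

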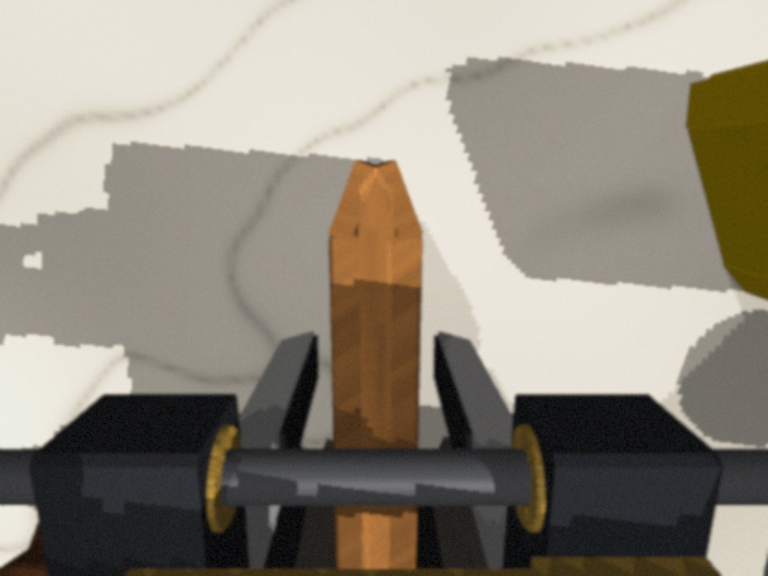

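```bash
python3 - <<'E'
from h import *
import pickle
d=pickle.load(open("i.pkl","rb")); t=onz(d,250,107.5,.12); p=status.state()["ee_pos"]; v=(t-p)[:2]; print(t,np.linalg.norm(v),np.degrees(np.arctan2(v[1],v[0])))
for u in (331/1.5,421/1.5): print(onz(d,u,232/1.5,.12))
E
```

```text
[0.4551753  0.10806088 0.12      ] 0.06970319808437522 -168.79522927149054
[0.47431533 0.10067328 0.12      ]
[0.46978772 0.12285226 0.12      ]
```

Emit:
{"name": "carry_out", "arguments": {
  "moves": [
    [0,-1.5,0,0],
    [0,-1.5,0,0],
    [0,-1.3,0,0],
    [0,0,0.8,0],
    [0,0,0.6,0],
    [0,0,0,0]
  ]
}}

```text
time_s: 11.15
ee_pos: [0.481, 0.113, 0.0548]
tcp_rot: [-0.001, 0.633, 0.774, -0.001]
force: [1.1, -0.0, 0.1]
finger_gap: 0.0421
```

Emit:
{"name": "carry_out", "arguments": {
  "moves": [
    [0,0,0,0],
    [0,0,0,0],
    [0,0,0,0],
    [0,0,0,0],
    [0,0,0,0],
    [0,0,0,0]
  ],
  "jaw": 1
}}

```text
time_s: 11.75
ee_pos: [0.4816, 0.113, 0.0561]
tcp_rot: [0.0, 0.633, 0.774, 0.0]
force: [0.0, 0.1, -0.3]
finger_gap: 0.0236
```

```bash
python3 - <<'E'
from h import *
s=status.state(); print(s["ee_pos"],s["force"],s["finger_gap"],s["time_s"],s["wrist_torque"]); 
O=np.array([.5818,.1344]);y=np.radians(11.45);ex=np.array([np.cos(y),np.sin(y)]);ey=np.array([-ex[1],ex[0]]);p=s["ee_pos"][:2]-O;print("local mm",p@ex*1e3,p@ey*1e3)
E
```

```text
[0.48155849 0.11304826 0.05610373] [ 0.03109263  0.07131378 -0.3365111 ] 0.023629039722962993 11.75 [ 0.08151106 -0.11060607 -0.01908384]
local mm -102.48512821191449 -1.0275882779846417
```

Emit:
{"name": "carry_out", "arguments": {
  "moves": [
    [0,0.15,0,0],
    [0,0.15,0,0],
    [0,0.15,0,0],
    [0,0.15,0,0],
    [0,0.15,0,0],
    [0,0.15,0,0],
    [0,0.15,0,0]
  ]
}}

```text
time_s: 12.45
ee_pos: [0.4904, 0.115, 0.0565]
tcp_rot: [-0.001, 0.633, 0.774, -0.002]
force: [-9.2, -2.0, 9.4]
finger_gap: 0.0238
```

Emit:
{"name": "carry_out", "arguments": {
  "moves": [
    [0,0.15,0,0],
    [0,0.15,0,0],
    [0,0.15,0,0],
    [0,0.15,0,0],
    [0,0.15,0,0],
    [0,0.15,0,0],
    [0,0.15,0,0]
  ]
}}

```text
time_s: 13.15
ee_pos: [0.5002, 0.117, 0.0566]
tcp_rot: [-0.002, 0.633, 0.774, -0.002]
force: [-13.9, -3.6, 16.3]
finger_gap: 0.0241
```

```bash
cat > st.py <<'E'
from h import *
import sys
s=status.state(); 
O=np.array([.5818,.1344]);y=np.radians(11.45);ex=np.array([np.cos(y),np.sin(y)]);ey=np.array([-ex[1],ex[0]]);p=s["ee_pos"][:2]-O
print("t",s["time_s"],"local mm",p@ex*1e3,p@ey*1e3,"z",s["ee_pos"][2],"F",s["force"][:2]@ex,s["force"][:2]@ey,s["force"][2],"tq",s["wrist_torque"],s["finger_gap"])
for n in sys.argv[2:]:
  d=cams.get_image(n); im=d["image"][:,:,::-1]
  if n=="scene": im=im[120:240,220:380]
  if n=="top": im=im[110:260,140:340]
  cv2.imwrite(f"pics/{sys.argv[1]}_{n}.png",cv2.resize(im,(800,600),interpolation=cv2.INTER_CUBIC))
E
python3 st.py j scene
```

```text
t 13.15 local mm -83.45381100888025 -0.8963360357097698 z 0.05661562654282638 F -14.341762235292158 -0.8165514447988751 16.285565162886904 tq [-0.31737947  1.72825041 -0.01499598] 0.024059138876481072
```

View pics/j_scene.png

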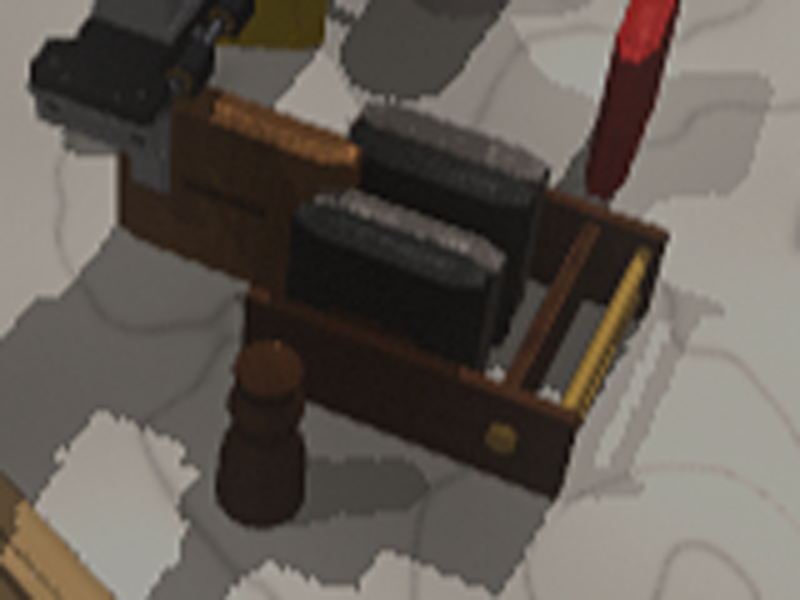

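Emit:
{"name": "carry_out", "arguments": {
  "moves": [
    [0,0,-0.1,0],
    [0,0,-0.05,0],
    [0,0,0,0],
    [0,0,0,0]
  ]
}}

```text
time_s: 13.6
ee_pos: [0.5014, 0.1171, 0.0569]
tcp_rot: [-0.0, 0.633, 0.774, -0.0]
force: [-0.5, -0.9, -3.5]
finger_gap: 0.0238
```

```bash
python3 st.py k
```

```text
t 13.6 local mm -82.26214106593366 -0.9735102177578464 z 0.056879886344055317 F -0.6734923631182116 -0.7664298688756529 -3.498665536270779 tq [-0.25305458  0.28398012 -0.06774496] 0.02382752209307557
```

Emit:
{"name": "carry_out", "arguments": {
  "moves": [
    [0,0.15,0.03,0],
    [0,0.15,0,0],
    [0,0.15,0,0],
    [0,0.15,0,0],
    [0,0.15,0,0],
    [0,0.15,0,0]
  ]
}}

```text
time_s: 14.2
ee_pos: [0.5105, 0.1188, 0.057]
tcp_rot: [-0.0, 0.633, 0.774, -0.0]
force: [-2.7, -4.4, -3.6]
finger_gap: 0.0238
```

```bash
python3 st.py k scene
```

```text
t 14.2 local mm -72.94092763073125 -1.1590619014584245 z 0.056989264390384514 F -3.5498678529224015 -3.758201699348203 -3.5565687262533223 tq [-0.73891799  0.59711271 -0.31084749] 0.023763148148181448
```

View pics/k_scene.png

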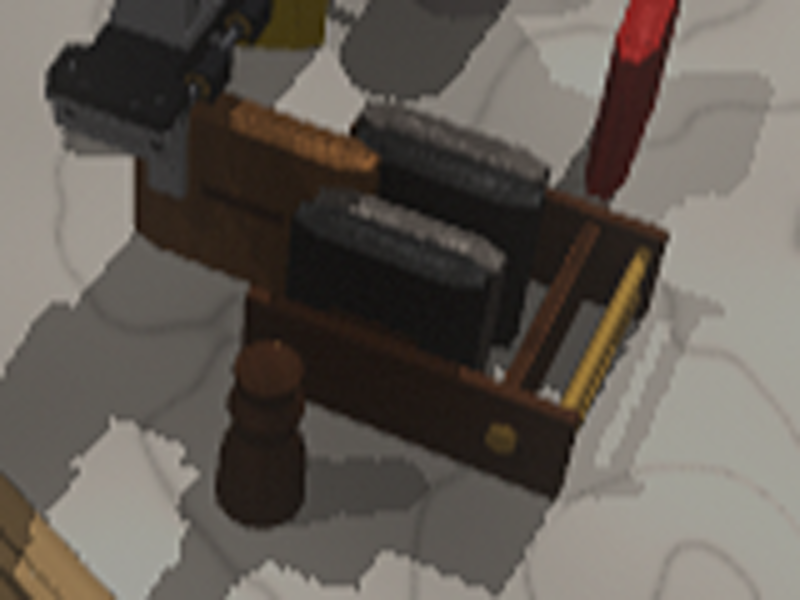

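Emit:
{"name": "carry_out", "arguments": {
  "moves": [
    [0,0.15,0,0],
    [0,0.15,0,0],
    [0,0.15,0,0],
    [0,0.15,0,0],
    [0,0.15,0,0],
    [0,0.15,0,0],
    [0,0.15,0,0]
  ]
}}

```text
time_s: 14.95
ee_pos: [0.5198, 0.1214, 0.0566]
tcp_rot: [-0.001, 0.633, 0.774, -0.001]
force: [-5.3, -2.9, -1.1]
finger_gap: 0.0237
```

Emit:
{"name": "carry_out", "arguments": {
  "moves": [
    [0,0.15,0,0],
    [0,0.15,0,0],
    [0,0.15,0,0],
    [0,0.15,0,0],
    [0,0.15,0,0],
    [0,0.15,0,0],
    [0,0.15,0,0]
  ]
}}

```text
time_s: 15.65
ee_pos: [0.5303, 0.123, 0.0566]
tcp_rot: [-0.001, 0.633, 0.774, -0.001]
force: [-7.3, -3.6, -1.7]
finger_gap: 0.0235
```

```bash
python3 st.py l scene top
```

```text
t 15.65 local mm -52.73535650000697 -0.9370844070496969 z 0.056630826444857285 F -7.8455740837299235 -2.124838252307626 -1.6866343405153361 tq [-0.73430948  1.50540504 -0.19314176] 0.023499803186039905
```

View pics/l_scene.png

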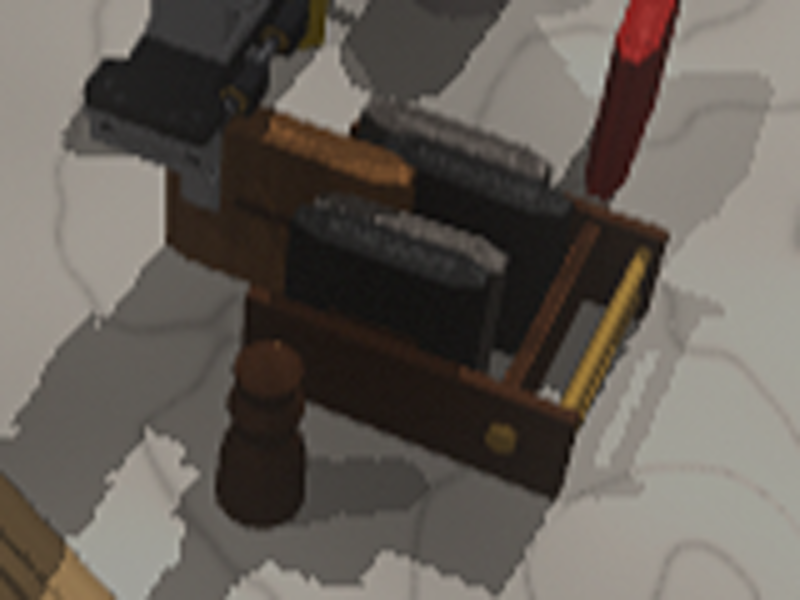

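View pics/l_top.png

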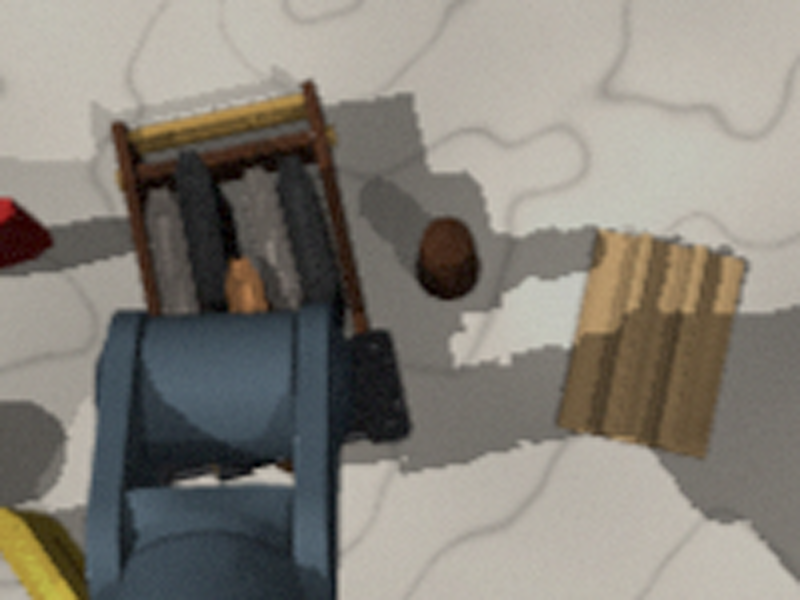

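Emit:
{"name": "carry_out", "arguments": {
  "moves": [
    [0,0.15,0,0],
    [0,0.15,0,0],
    [0,0.15,0,0],
    [0,0.15,0,0],
    [0,0.15,0,0],
    [0,0.15,0,0],
    [0,0.15,0,0]
  ]
}}

```text
time_s: 16.45
ee_pos: [0.5403, 0.1252, 0.0568]
tcp_rot: [-0.001, 0.633, 0.774, -0.001]
force: [-4.2, -2.9, -2.8]
finger_gap: 0.0238
```

Emit:
{"name": "carry_out", "arguments": {
  "moves": [
    [0,0.15,0,0],
    [0,0.15,0,0],
    [0,0.15,0,0],
    [0,0.15,0,0],
    [0,0.15,0,0],
    [0,0.15,0,0],
    [0,0.15,0,0]
  ]
}}

```text
time_s: 17.15
ee_pos: [0.5519, 0.1274, 0.0571]
tcp_rot: [-0.0, 0.633, 0.774, -0.0]
force: [-4.7, -2.3, -1.6]
finger_gap: 0.0239
```

```bash
python3 st.py m scene top
```

```text
t 17.15 local mm -30.69560059342561 -0.9481155686921692 z 0.05710071668392839 F -5.103267248916583 -1.3092969908390184 -1.5871424288708833 tq [-0.49135547  1.17645809 -0.0654777 ] 0.02385068995482447
```

View pics/m_scene.png

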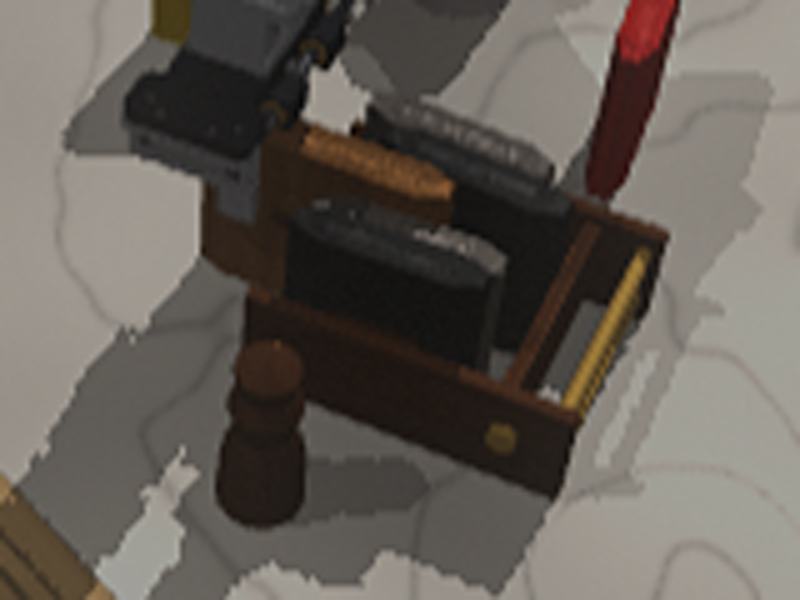

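View pics/m_top.png

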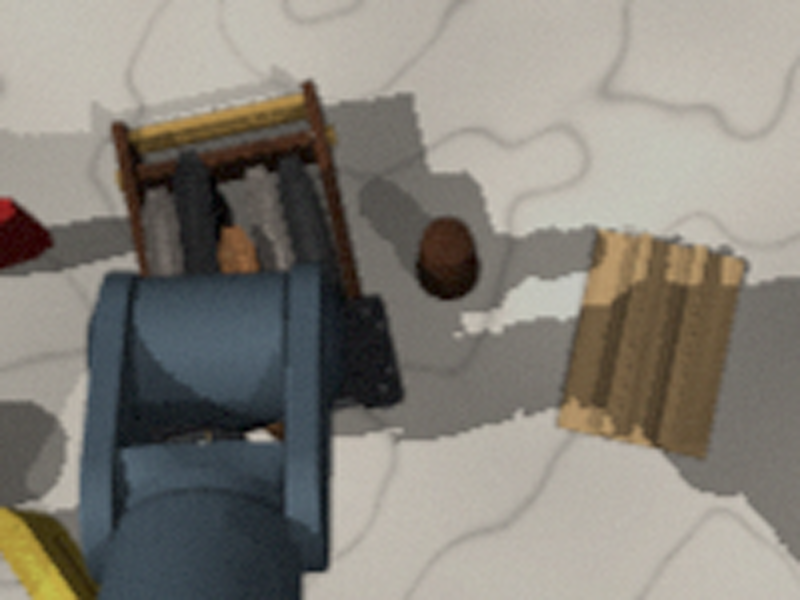

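Emit:
{"name": "carry_out", "arguments": {
  "moves": [
    [0,0.15,0,0],
    [0,0.15,0,0],
    [0,0.15,0,0],
    [0,0.15,0,0],
    [0,0.15,0,0],
    [0,0.15,0,0],
    [0,0.15,0,0]
  ]
}}

```text
time_s: 17.95
ee_pos: [0.5621, 0.1292, 0.057]
tcp_rot: [-0.0, 0.633, 0.774, -0.0]
force: [-3.9, -4.3, -3.9]
finger_gap: 0.0241
```

Emit:
{"name": "carry_out", "arguments": {
  "moves": [
    [0,0.15,0,0],
    [0,0.15,0,0],
    [0,0.15,0,0],
    [0,0.15,0,0],
    [0,0.15,0,0],
    [0,0.15,0,0],
    [0,0.15,0,0]
  ]
}}

```text
time_s: 18.65
ee_pos: [0.5725, 0.1309, 0.0571]
tcp_rot: [0.0, 0.633, 0.774, -0.001]
force: [-4.9, -5.3, -2.5]
finger_gap: 0.0242
```

```bash
python3 st.py n scene top wrist
```

```text
t 18.65 local mm -9.777402446463995 -1.581394007934669 z 0.057119490609882556 F -5.862514043731594 -4.267976446180859 -2.4745682362683414 tq [-0.9861752   1.11205811 -0.32643303] 0.024228890204129362
```

View pics/n_scene.png

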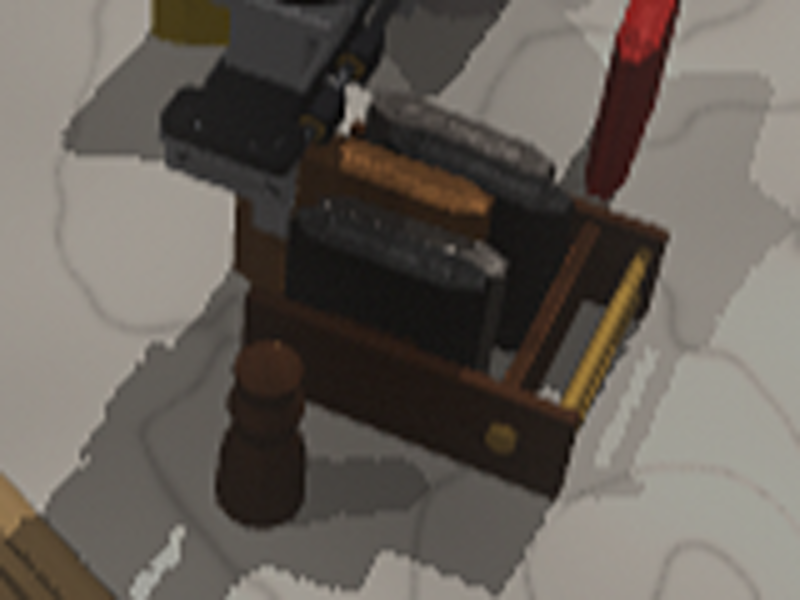

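View pics/n_wrist.png

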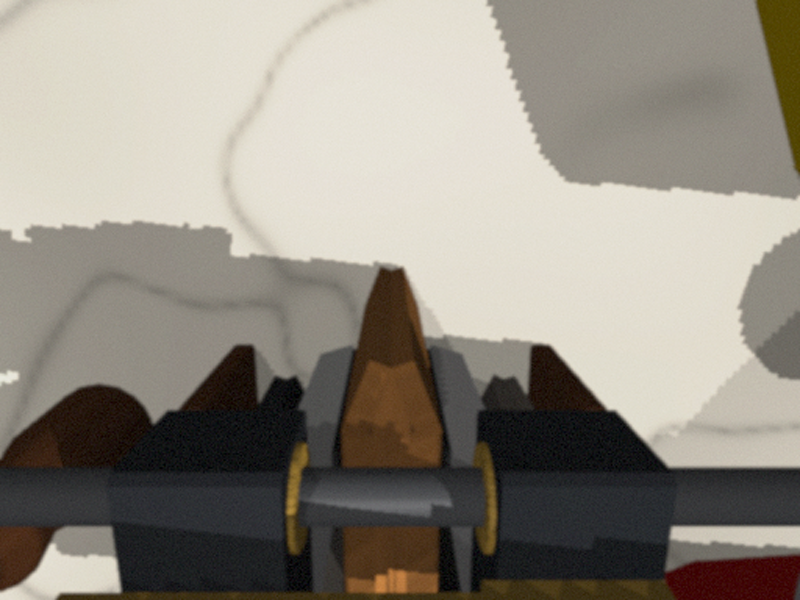

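Emit:
{"name": "carry_out", "arguments": {
  "moves": [
    [0,0.15,0,0],
    [0,0.15,0,0],
    [0,0.15,0,0],
    [0,0.1,0,0],
    [0,0,0,0]
  ]
}}

```text
time_s: 19.3
ee_pos: [0.5781, 0.1317, 0.0571]
tcp_rot: [0.0, 0.633, 0.774, -0.001]
force: [-3.8, -5.3, -3.5]
finger_gap: 0.0239
```

Emit:
{"name": "carry_out", "arguments": {
  "moves": [
    [0,0,0,0],
    [0,0,0,0],
    [0,0,0,0],
    [0,0,0,0]
  ],
  "jaw": 0.2
}}

```text
time_s: 19.7
ee_pos: [0.579, 0.1329, 0.058]
tcp_rot: [0.001, 0.633, 0.774, 0.001]
force: [-1.0, -0.4, -0.8]
finger_gap: 0.0374
```

```bash
python3 st.py o wrist
```

```text
t 19.7 local mm -3.054520420312331 -0.8705988338210848 z 0.058037258458889476 F -1.0945230368533179 -0.1602752450003246 -0.7682647825071935 tq [0.08133963 0.06282651 0.0032018 ] 0.03738236786150136
```

View pics/o_wrist.png

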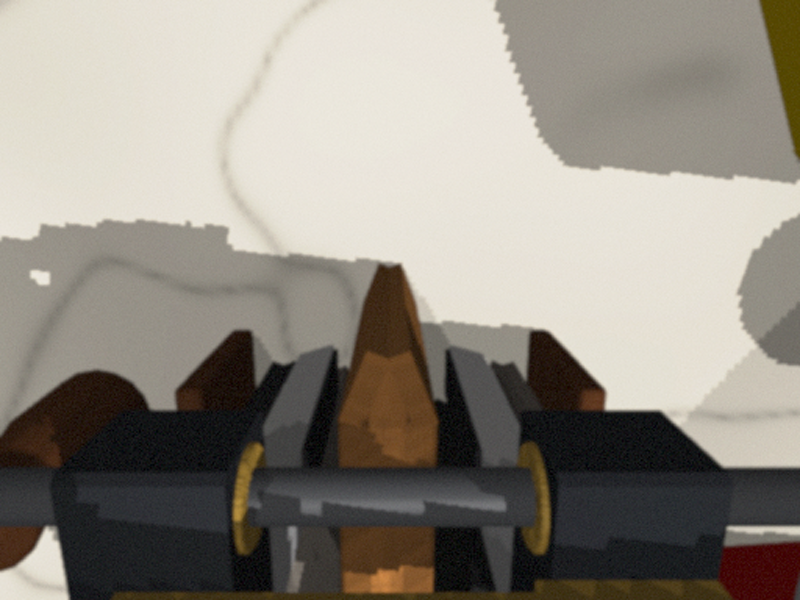

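Emit:
{"name": "carry_out", "arguments": {
  "moves": [
    [0,-1,0,0],
    [0,-1.5,0,0],
    [0,-1.5,0,0],
    [0,-1.5,0,0],
    [0,-0.5,0.3,0],
    [0,0,0.7,0]
  ]
}}

```text
time_s: 20.35
ee_pos: [0.519, 0.1207, 0.0473]
tcp_rot: [0.0, 0.633, 0.774, 0.0]
force: [0.4, 0.3, -0.5]
finger_gap: 0.0375
```

Emit:
{"name": "carry_out", "arguments": {
  "moves": [
    [0,0,0,0],
    [0,0,0,0],
    [0,0,0,0],
    [0,0,0,0],
    [0,0,0,0],
    [0,0,0,0],
    [0,0,0,0],
    [0,0,0,0]
  ],
  "jaw": 1
}}

```text
time_s: 21.15
ee_pos: [0.5191, 0.1207, 0.0472]
tcp_rot: [0.0, 0.633, 0.774, 0.0]
force: [-0.2, -0.3, 0.4]
finger_gap: 0.0008
```

```bash
python3 st.py p scene top wrist
```

```text
t 21.15 local mm -64.1510087617007 -1.0048279257847919 z 0.0471874934343141 F -0.25199576814280733 -0.2604178102081422 0.3552781878882066 tq [ 0.05957695  0.06005744 -0.01454158] 0.0008467436618218847
```

View pics/p_scene.png

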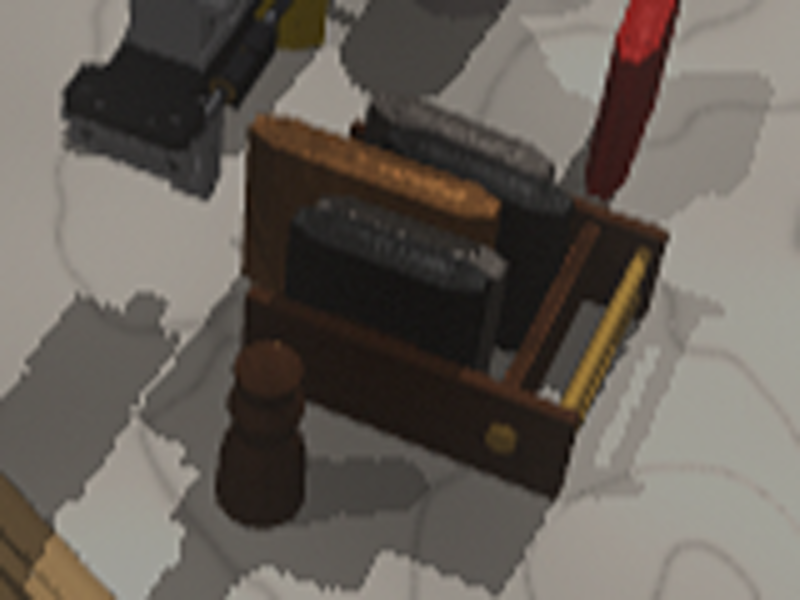

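View pics/p_top.png

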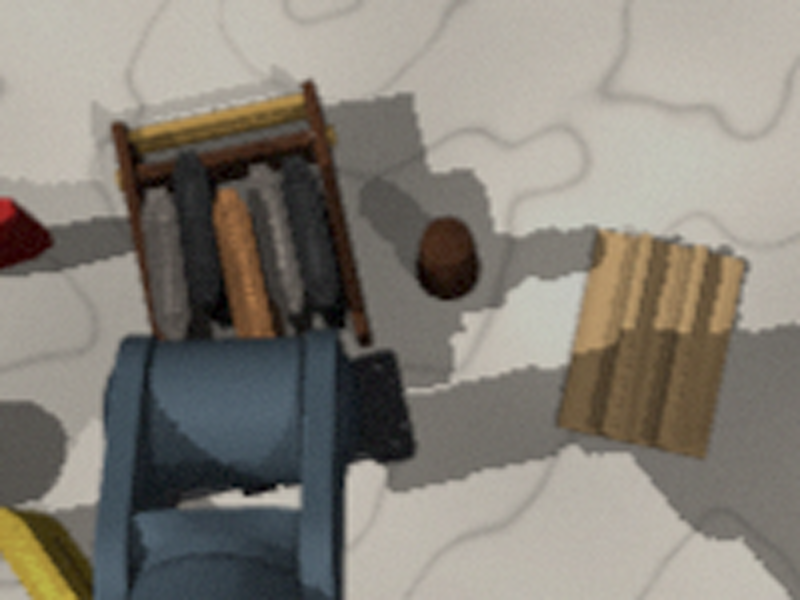

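View pics/p_wrist.png

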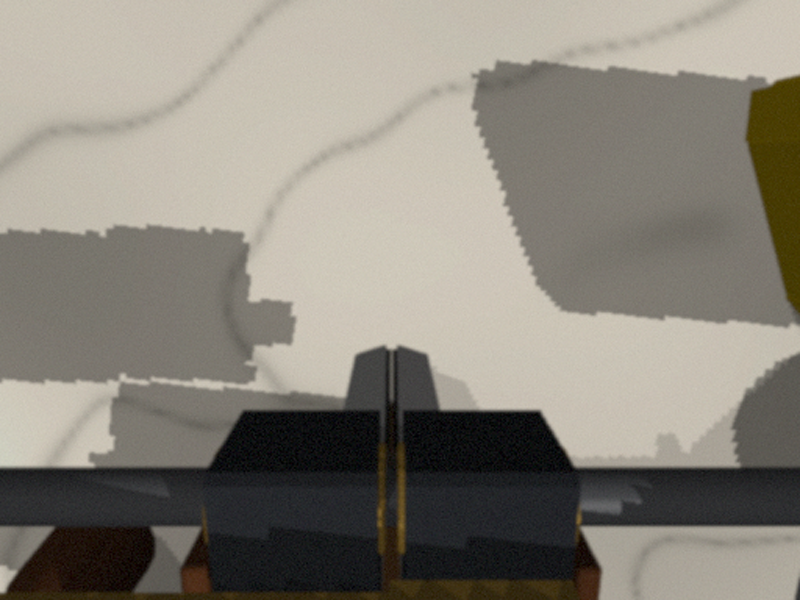

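Emit:
{"name": "carry_out", "arguments": {
  "moves": [
    [0,0.7,0,0],
    [0,0.5,0,0],
    [0,0.3,0,0],
    [0,0.15,0,0],
    [0,0.15,0,0],
    [0,0.15,0,0]
  ]
}}

```text
time_s: 21.9
ee_pos: [0.5382, 0.1246, 0.0471]
tcp_rot: [-0.0, 0.633, 0.774, -0.0]
force: [-0.0, 0.2, 0.1]
finger_gap: 0.0005
```

Emit:
{"name": "carry_out", "arguments": {
  "moves": [
    [0,0.15,0,0],
    [0,0.15,0,0],
    [0,0.15,0,0],
    [0,0.15,0,0],
    [0,0.15,0,0],
    [0,0.15,0,0]
  ]
}}

```text
time_s: 22.5
ee_pos: [0.5446, 0.1261, 0.0471]
tcp_rot: [-0.002, 0.633, 0.774, -0.002]
force: [-11.6, -2.4, 9.4]
finger_gap: 0.0007
```

Emit:
{"name": "carry_out", "arguments": {
  "moves": [
    [0,0.15,0,0],
    [0,0.15,0,0],
    [0,0.15,0,0],
    [0,0.15,0,0],
    [0,0.15,0,0],
    [0,0.15,0,0]
  ]
}}

```text
time_s: 23.1
ee_pos: [0.5536, 0.1279, 0.047]
tcp_rot: [-0.002, 0.633, 0.774, -0.002]
force: [-9.7, -1.6, 7.9]
finger_gap: 0.0002
```

```bash
python3 st.py q scene top
```

```text
t 23.1 local mm -28.889603342998875 -0.7532812924989674 z 0.047046891249316755 F -9.84677497731263 0.35752045953737127 7.948724345356383 tq [-0.26482018  1.35424817  0.03191113] 0.0002010826677497357
```

View pics/q_scene.png

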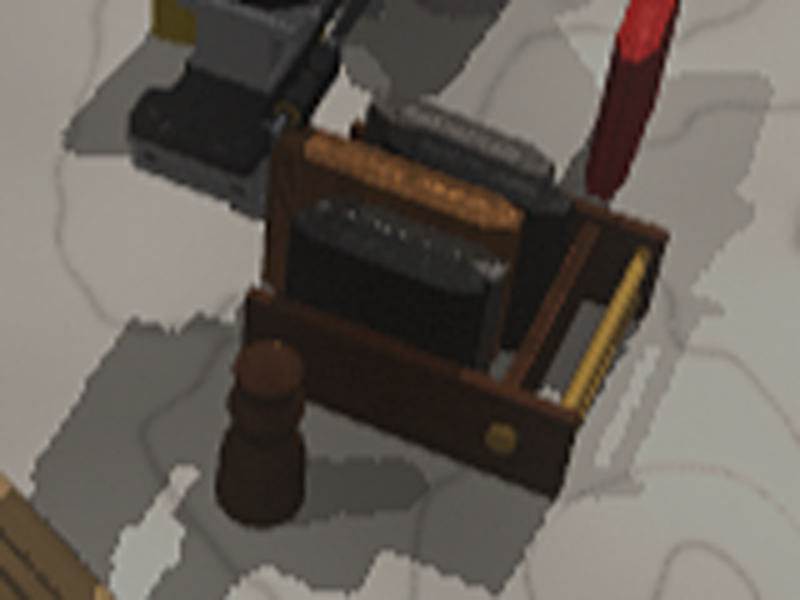

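View pics/q_top.png

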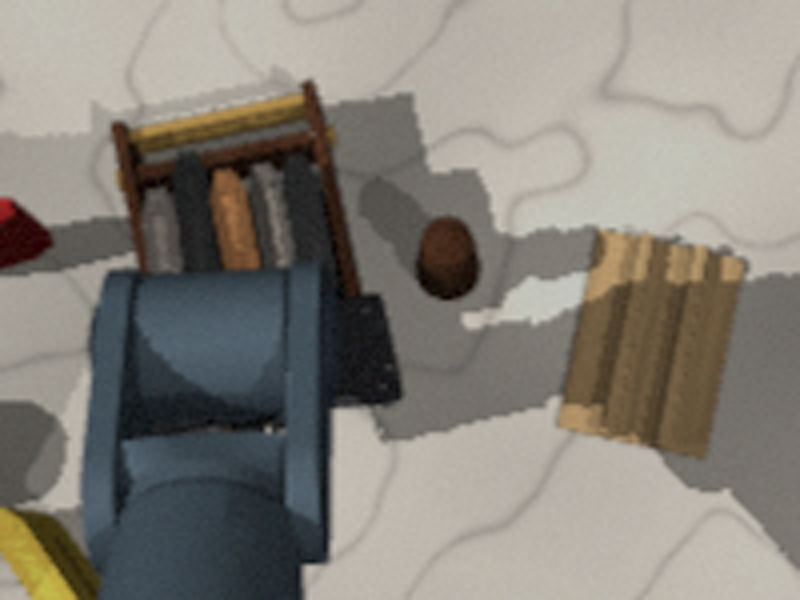

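Emit:
{"name": "carry_out", "arguments": {
  "moves": [
    [0,0.15,0,0],
    [0,0.15,0,0],
    [0,0.15,0,0],
    [0,0.15,0,0],
    [0,0.15,0,0],
    [0,0.15,0,0],
    [0,0.15,0,0]
  ]
}}

```text
time_s: 23.9
ee_pos: [0.5641, 0.1301, 0.0471]
tcp_rot: [-0.002, 0.633, 0.774, -0.002]
force: [-9.7, -1.6, 7.7]
finger_gap: 0.0006
```

Emit:
{"name": "carry_out", "arguments": {
  "moves": [
    [0,0.08,0,0],
    [0,0.08,0,0],
    [0,0.08,0,0],
    [0,0.08,0,0]
  ]
}}

```text
time_s: 24.3
ee_pos: [0.5672, 0.1307, 0.047]
tcp_rot: [-0.002, 0.633, 0.774, -0.002]
force: [-9.2, -2.1, 7.3]
finger_gap: 0.0006
```

```bash
python3 st.py r scene
```

```text
t 24.3 local mm -15.068304627113113 -0.6976821467460229 z 0.047043023027719774 F -9.427543259123343 -0.2739829799435801 7.3010599766280055 tq [-0.26984933  1.30141189 -0.03793679] 0.0005542424715215021
```

View pics/r_scene.png

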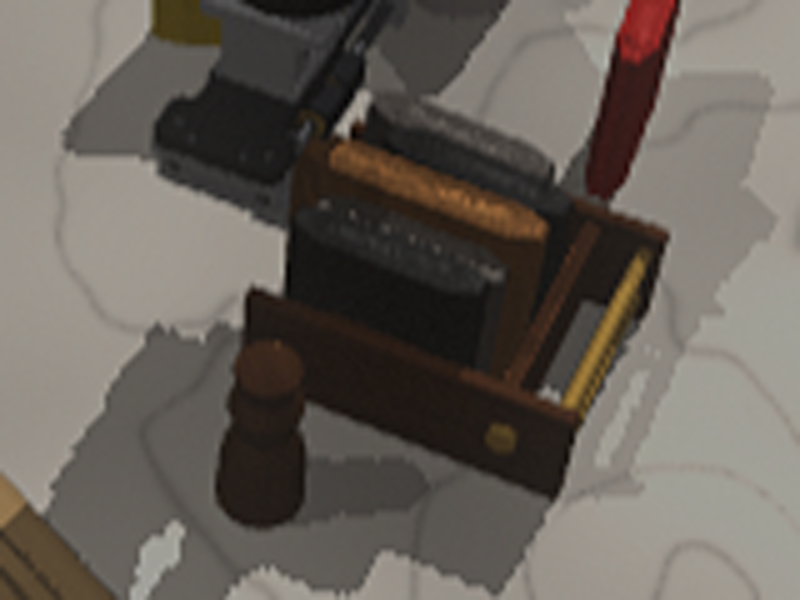

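Emit:
{"name": "carry_out", "arguments": {
  "moves": [
    [0,0.08,0,0],
    [0,0.08,0,0],
    [0,0.08,0,0],
    [0,0.08,0,0]
  ]
}}

```text
time_s: 24.75
ee_pos: [0.5704, 0.1314, 0.0471]
tcp_rot: [-0.002, 0.633, 0.774, -0.002]
force: [-8.0, -1.5, 7.6]
finger_gap: 0.0007
```

Emit:
{"name": "carry_out", "arguments": {
  "moves": [
    [0,0.06,0,0],
    [0,0.06,0,0]
  ]
}}

```text
time_s: 24.95
ee_pos: [0.5716, 0.1316, 0.047]
tcp_rot: [-0.002, 0.633, 0.774, -0.002]
force: [-8.5, -1.9, 6.4]
finger_gap: 0.0007
```

Emit:
{"name": "carry_out", "arguments": {
  "moves": [
    [0,0.06,0,0],
    [0,0.06,0,0]
  ]
}}

```text
time_s: 25.15
ee_pos: [0.5722, 0.1317, 0.047]
tcp_rot: [-0.002, 0.633, 0.774, -0.003]
force: [-12.8, -2.3, 10.7]
finger_gap: 0.0003
```

Emit:
{"name": "carry_out", "arguments": {
  "moves": [
    [0,0.04,0,0],
    [0,0,0,0]
  ]
}}

```text
time_s: 25.35
ee_pos: [0.5722, 0.1318, 0.0471]
tcp_rot: [-0.003, 0.633, 0.774, -0.003]
force: [-13.2, -3.0, 11.0]
finger_gap: 0.0003
```

```bash
python3 st.py s
```

```text
t 25.35 local mm -9.894606936754357 -0.67335331161572 z 0.04707737685791459 F -13.535935934562058 -0.346429856325363 11.03812731918119 tq [-0.36004881  1.73087559 -0.02883036] 0.0003068328851964217
```

Emit:
{"name": "carry_out", "arguments": {
  "moves": [
    [0,0.04,0,0],
    [0,0.03,0,0],
    [0,0,0,0]
  ]
}}

```text
time_s: 25.65
ee_pos: [0.5722, 0.1318, 0.0471]
tcp_rot: [-0.003, 0.633, 0.774, -0.004]
force: [-16.1, -4.4, 13.2]
finger_gap: 0.0004
```

```bash
python3 st.py t
```

```text
t 25.65 local mm -9.910987258747339 -0.6679878551890917 z 0.04707649801975785 F -16.65167957032409 -1.10665192244205 13.178710198467801 tq [-0.4294327   2.16446692 -0.07931798] 0.00038356523842669456
```

Emit:
{"name": "carry_out", "arguments": {
  "moves": [
    [0,-0.1,0,0],
    [0,-0.2,0,0],
    [0,-1,0,0],
    [0,-2,0,0],
    [0,-3,0,0],
    [0,0,-3,0],
    [0,0,-4,0],
    [0,0,-4,0],
    [0,0,-4,0],
    [0,0,-4,0]
  ]
}}

```text
time_s: 26.65
ee_pos: [0.5136, 0.1196, 0.2387]
tcp_rot: [0.0, 0.633, 0.774, 0.0]
force: [-0.8, 0.4, 0.1]
finger_gap: 0.0006
```

Emit:
{"name": "carry_out", "arguments": {
  "moves": [
    [0,2,-4,0],
    [0,4,-4,0],
    [0,4,0,0],
    [0,4,0,0],
    [0,3,0,0],
    [0,0,0,0],
    [0,0,0,0]
  ]
}}

```text
time_s: 27.35
ee_pos: [0.6759, 0.1525, 0.3116]
tcp_rot: [-0.001, 0.633, 0.774, -0.0]
force: [0.3, -0.2, 0.7]
finger_gap: 0.0005
```

```bash
python3 st.py u scene wrist; python3 - <<'E'
from h import *
d=cams.get_image("wrist"); cv2.imwrite("pics/u2.png",cv2.resize(d["image"][60:240,160:340,::-1],None,fx=3.3,fy=3.3,interpolation=cv2.INTER_CUBIC))
import pickle; pickle.dump(d,open("u.pkl","wb"))
E
```

```text
t 27.35 local mm 95.79138614148272 -0.9499457448247688 z 0.3115767113392704 F 0.22782163689924367 -0.27820933473754234 0.6634018753955141 tq [0.02187658 0.01906597 0.01604175] 0.00047742180081069804
```

View pics/u_scene.png

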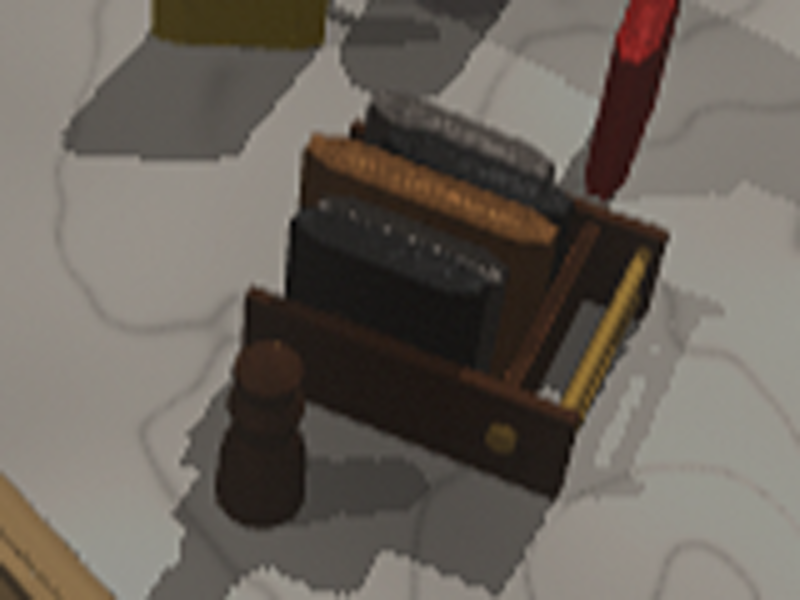

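View pics/u2.png

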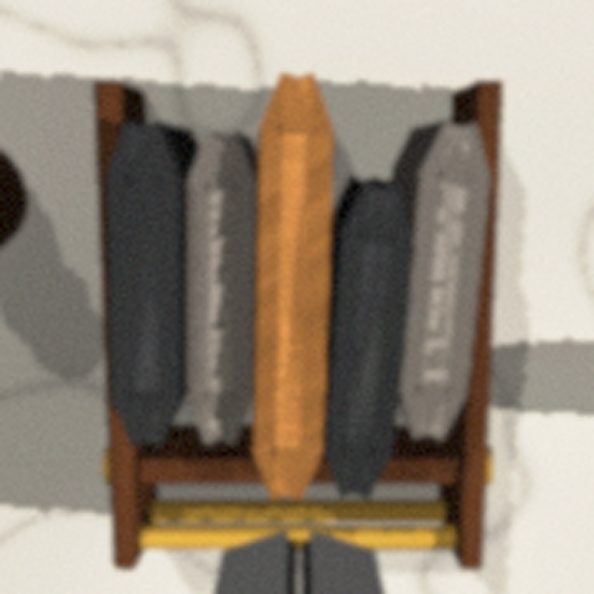

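```bash
python3 - <<'E'
from h import *
import pickle
d=pickle.load(open("u.pkl","rb"))
O=np.array([.5818,.1344]);y=np.radians(11.45);ex=np.array([np.cos(y),np.sin(y)]);ey=np.array([-ex[1],ex[0]])
def loc(u,v,z):
    p=onz(d,160+u/3.3,60+v/3.3,z)[:2]-O; return np.array([p@ex,p@ey])*1000
def seg(n,a,b,z):
    A=loc(*a,z);B=loc(*b,z); v=B-A; print(n,A.round(1),B.round(1),"len",np.linalg.norm(v).round(1),"yaw",np.degrees(np.arctan2(v[1],v[0])).round(2))
seg("board",(297,75),(290,497),.12)
seg("boardL",(259,135),(253,445),.12); seg("boardR",(334,135),(328,445),.12)
seg("b2L",(336,240),(328,430),.118); seg("b2R",(410,240),(400,430),.118); seg("b2",(378,181),(358,494),.118)
seg("b3",(230,133),(218,443),.106); seg("b3R",(255,190),(253,390),.106);seg("b1R",(490,190),(472,390),.112);seg("b1",(460,123),(428,440),.112)
seg("b4",(152,125),(148,443),.12);seg("b4L",(108,190),(113,390),.12)
seg("cheekL",(97,85),(115,566),.07);seg("cheekR",(498,85),(481,566),.07)
E
```

```text
board [ 1.  -0.5] [138.6  -2.7] len 137.6 yaw -0.91
boardL [ 19.1 -12.5] [120.3 -15.2] len 101.2 yaw -1.52
boardR [19.1 11.2] [120.3  10.1] len 101.2 yaw -0.61
b2L [52.  12.2] [115.5  10.1] len 63.5 yaw -1.88
b2R [52.  36.3] [115.5  34.5] len 63.5 yaw -1.6
b2 [33.3 25.5] [138.1  20.6] len 104.9 yaw -2.68
b3 [ 18.3 -22.5] [123.2 -28. ] len 105.0 yaw -3.02
b3R [ 36.5 -14.4] [104.2 -15.6] len 67.7 yaw -1.01
b1R [36.2 62.6] [102.9  59.3] len 66.7 yaw -2.85
b1 [15.2 52. ] [120.5  44.8] len 105.6 yaw -3.93
b4 [ 16.1 -46.3] [119.7 -50.6] len 103.6 yaw -2.41
b4L [ 36.2 -60.9] [101.4 -61.8] len 65.2 yaw -0.73
cheekL [  1.2 -71.5] [182.2 -71.8] len 181.0 yaw -0.09
cheekR [ 1.  70.9] [182.   72.1] len 181.1 yaw 0.41
```

```bash
python3 -c "
from workcell import ticket;print(ticket.close_job())"
```

```text
the job is handed in; nothing more can be done
None
```

The serving board is standing upright in the rack between the two middle boards, against the back rail, and the job was handed in at about 27 s.

**What I did:** I lifted the board out of the stand and set it down in front of the gap. I gripped it again near its rear end, wedged it in by about 57 mm, then pushed it the rest of the way with the shut fingers. At the rail it stopped: the last commanded advances gave no movement, while the push rose from about 9 N to about 17 N.

**Last checks:**
- **Position:** the board's centre is about 70 mm behind the rack's front edge. Its nose is at about 139 mm, which fits my image estimate of the rail (139.5 mm). It is turned about 1° from the rack's axis.
- **Row:** all five boards are upright and the gripper is clear of everything. I never touched the mug, bowl, mill or the look-alike boards.

**Not perfect:**
- Friction carried b2 about 19 mm inward, so it also appears to sit against the rail. It and the other stone boards are turned by roughly 1–4° (rough edge readings).
- Early in the wedging, my commanded height was slightly low and pressed the board down with about 16 N. I corrected it straight away. The final push also carried up to 13 N downward.

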